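Open the dust filter: press the snap tab, push the cover off

TASK

Open the bench dust-filter unit so its filter can be changed: press the snap tab down with a fingertip until the cover is released and jumps forward a little, then push the cover by its rib along the guide rails until it is completely clear of the filter opening, lying flat on the unit's top between the rails. Only press and push: do not lift the cover, and leave the loose things round the unit where they are.

Things in the scene. Friction and masses are not known exactly. Their poses are not given: they have to be found in the camera images.
- filter_unit: Long grey box, fixed: 266 (x) x 110 (y) mm, deck 60 mm above the table, z up. Origin: on the table under the middle of the cover's seat. +x is the way the cover is pushed off. Along x: snap tab -97 to -59 mm, covered filter opening, flat top +42 to +159 mm. Cheeks beside the tab 56 mm high; two small bosses 65 mm high at x -84 to -64, |y| 26 to 38 mm. A spigot sticks out 22 mm at -y.
- opening (a point): Middle of the filter opening (70 mm along the unit's x, 68 mm along y) at deck height, at (+7, 0, 60) mm in the unit's frame; a pleated filter lies inside.
- rail_end (a point): Middle of the stop bar's inner face at deck height, where the slide ends, at (159, 0, 60) mm in the unit's frame; the bar is 7 mm high. Two aluminium side rails (inner faces y = +-46 mm, 7 mm high) guide the cover up to it; over the seat (x -50 to +55 mm) thin lips, |y| over 38 mm, top 70 mm above the table, hold the cover's side edges down.
- cover: Loose flat grey plastic cover, 100 (x) x 88 (y) x 5 mm, about 0.12 kg. Origin: centre of its underside; closed it is at (0, 0, 60) mm in the unit's frame, axes parallel. The tab's tooth blocks it. When the tab is pressed, spring pins shove it about 13 mm to +x; then it slides with light friction. It is clear of the opening over 92 mm from the seat, and meets the stop at 109 mm.
- push_rib (a point): Middle of the upper edge of the rear (-x) face of the cover's push rib; push this face towards the unit's +x. The rib is 52 mm long across (y), 7 mm thick, and stands 23 mm above the cover's top (which is 65 mm above the table). The point is at (-30, 0, +28) mm in the cover's frame.
- tab_top (a point): Middle of the top of the snap tab's pad, 38 mm (unit's x) by 36 mm (y), black, with fine ridges, 66 mm above the table when up; at (-78, 0, 66) mm in the unit's frame. It moves straight down.
- snap_tab (a joint): Travel of the snap tab, m: 0 up (latched), 0.007 fully pressed. A spring pushes it up (about 1.5 N at the top, 5 N at the bottom, plus some friction of the tooth). The tooth lets the cover go at about 0.004 to 0.005, and the tab springs back up when left alone.
- sanding_block: Loose cork sanding block, 64 x 100 x 28 mm, on the table beside the unit; leave it. Origin: centre of its underside.
- wax_bar: Loose green wax bar, 37 x 76 x 14 mm, on the table beside the unit; leave it. Origin: centre of its underside.
- flat_brush: Loose flat brush with a wooden handle, 46 x 171 x 14 mm, on the table; leave it. Origin: centre of its underside.
- roll_of_tape: Loose roll of masking tape lying flat, 104 mm across, 25 mm high, on the table; leave it. Origin: centre of its underside.
There are look-alikes about, which are no part of the job. Of the things like the cover, leave any that is blue or orange; of the rest the larger one is meant.

How it is judged:
On the way, in this order (a step that is already met when the one before it is completed fails the run):
1. the snap tab is pressed in far enough to release the cover (value of joint snap_tab above 0.0038 m and x of cover in the frame of filter_unit below 0.03 m), for 0.02 s.
2. the cover is pushed clear of the filter opening (x of cover in the frame of filter_unit above 0.092 m), for 0.2 s.
At the end, for the whole second after the job is handed in: The cover is at rest, flat (within 3 degrees) on the unit's top between the rails, at least 92 mm along the unit's +x from its seat, so that no part of it overlaps the filter opening, and not over the end stop (x of cover in the frame of filter_unit between 0.092 and 0.114 m and y of cover in the frame of filter_unit between -0.006 and 0.006 m and z of cover in the frame of filter_unit between 0.057 and 0.064 m and angle between cover's own z axis and vertical below 0.05 rad and linear speed of cover below 0.01 m/s); the robot touches nothing.
It fails at once if the cover is lifted (over 10 mm off the deck) or tipped (over 0.25 rad) (z of cover in the frame of filter_unit above 0.07 m or angle between cover's own z axis and vertical above 0.25 rad).
It fails at once if a loose thing beside the unit is moved by more than 25 mm (distance of any of sanding_block, wax_bar, flat_brush, roll_of_tape from where it was at the start of the episode above 0.025 m).
It also fails if it takes over 42 s, if anything falls off the work surface, if the arm or the gripper's body presses on something with over 40 N, if the wrist force passes 120 N, or if a joint passes its speed limit or range.

ROBOT

A 6-joint arm with a two-finger parallel gripper is mounted at the origin on the work surface; the furniture and walls round the work are solid. World frame = base frame: x ahead of the robot, y to its left, z up, the work surface at z = 0. Lengths are in m, angles in rad, forces in N, time in s.
With the tool pointing down it reaches from about 0.35 to 0.775 m from the base axis. Payload 7.3 kg.
Tool frame: the origin (TCP) lies where the fingers leave the gripper's body, on its centre line; the fingertips stand 66 mm ahead of it and the grasp point (between the pads) lies 47 mm ahead of it (robot.tips_ahead is the distance from the TCP to the fingertips, in m); z points along the fingers, y is the line along which they close (so a half turn about z gives the same grasp; the last joint's range is limited). The gripper opens to 92 mm and grips with 3 to 60 N. Pads are 19 mm wide; open, the fingers measure 130 mm over their backs; the gripper's body (75 mm by 190 mm) begins 47 mm behind the grasp point.
Start: joints at [-1.293, 0.342, 1.524, -0, 1.275, -0.146], TCP at [0.216, -0.479, 0.292] pointing down, gripper open.
Joint ranges: [-2.53, 2.53], [-0.77, 2.02], [0.04, 2.7], [-1, 4.14], [0.28, 2.66], [-3.11, 3.11]. Speed limits (rad/s): [2.57, 2.57, 3.14, 3.14, 3.14, 3.14].

INTERFACE

Orientations are given as [roll, pitch, yaw] about the fixed x, y, z axes, in that order (R = Rz(yaw) Ry(pitch) Rx(roll)).
In Python, from cell import robot gives the robot as it stands.
- The arm moves only by the shell command python3 -m inch 'ROWS' [FORCE]. ROWS is a JSON object of lists of equal length, an entry for each row: "travel": the shift along the tool's x, y, z in mm, a list of three; "turn": the turn about the tool's z in units of 5 degrees (1.0 is 5 degrees); "claw": the closure, from -1 (fully open) to 1 (shut). A call has 1 to 12 rows; each row is the pose to reach, as a shift and turn from the pose commanded when the call began, along the tool's axes at that moment; what a row does not reach only later rows make up. A row lasts 1/10 s, in which the tool goes at most 50 mm and 8.59 degrees, less where a joint would pass 70% of its speed; a pose out of reach is approached as far as the arm can. A call with a gripper value outside its range is refused whole. The fingers move at their own pace and stop on an object; FORCE is the grip in N (left out, the last holds). Time passes only in rows, so rows that repeat a pose let the fingers close. It gives the time, the measured TCP pose, the force, the opening and the grip force at its end, in the units of the state.
- robot.observe(): the state, without advancing time (a new reading comes with each control period).
- robot.read_camera(name): name is "side" or "top"; returns a dict with "pixels" (400x640x3 uint8, red, green, blue), "fx", "fy", "cx", "cy" (pixels), "k1" (the pictures are not rectified: a ray, as slopes to the right and down, at radius r is drawn at 1 + k1 r^2 times it, then the intrinsics apply), "cam_to_world" (4x4, takes a point from camera to world coordinates). Camera axes: x right, y down, z forward; pixel columns grow to the right and rows downward; lengths in m; the calibration is good to about 2 mm. A picture is of the moment at which its call begins. There is no depth.
- robot.hand_in(): hands the job in; it is judged then, once.
The state is a dict: "time": time; "qpos": joint angles; "qvel": joint speeds; "joint_efforts": joint torques, N m; "tool_pos": TCP position; "tool_rot": TCP orientation; "contact_force": force on the tool from outside, world axes, zero at the start; "torque": the same for the moment, N m; "opening": finger opening in m; "grip_force": force on a finger pad.
Only numpy, scipy, OpenCV 4.12 (cv2) and the standard library are available. Lean on these libraries where they do the work, as an engineer would, in place of code of your own. Each camera call takes 0.05 s, during which the arm holds its last target. There are 200 camera calls.

## Working session

There is one attempt and no reset: what is moved stays moved. The work goes in short steps, Python scripts to look and compute and a shell command to move; the robot and the scene stay as the last step left them, time stands still between calls to the robot, and variables do not carry over. Pictures are saved under pics/ and viewed, at most 10 in all, crops included, and the job is handed in when it is done.

```bash
mkdir -p pics; ls
cat > h.py <<'E'
import numpy as np, cv2
from cell import robot
def grab(n,f):
    c=robot.read_camera(n); cv2.imwrite(f,c["pixels"][:,:,::-1]); np.save(f[:-4]+'.npy',c,allow_pickle=True); return c
def load(f): return np.load(f,allow_pickle=True).item()
def cast(c,uv,z):
    K=np.array([[c["fx"],0,c["cx"]],[0,c["fy"],c["cy"]],[0,0,1]],float)
    uv=np.array(uv,float).reshape(-1,2); d=(uv-[c["cx"],c["cy"]])/[c["fx"],c["fy"]]
    s=d.copy()
    for _ in range(20): s=d/(1+c["k1"]*(s**2).sum(1,keepdims=True))
    T=np.array(c["cam_to_world"]); r=np.c_[s,np.ones(len(s))]@T[:3,:3].T; o=T[:3,3]
    return o+r*((z-o[2])/r[:,2])[:,None]
E
python3 - <<'E'
from h import *
for n in("top","side"):
    c=grab(n,f"pics/{n}0.png"); print(n,c["fx"],c["k1"],np.round(c["cam_to_world"],3).tolist())
print(robot.observe())
E
```

```text
pics
top 398.93858860118985 -0.06937481543962665 [[-0.026, -0.997, 0.069, 0.41], [-0.999, 0.027, 0.018, -0.049], [-0.02, -0.068, -0.997, 1.168], [0.0, 0.0, 0.0, 1.0]]
side 483.4856578264183 -0.015890331939199108 [[0.827, -0.283, 0.485, -0.251], [-0.562, -0.433, 0.705, -1.118], [0.011, -0.856, -0.517, 0.883], [0.0, 0.0, 0.0, 1.0]]
{'time': 0.1, 'qpos': array([-1.29298190e+00,  3.42653736e-01,  1.52488171e+00,  2.67415040e-05,
        1.27538495e+00, -1.45985333e-01]), 'qvel': array([ 0.00042285, -0.00096748, -0.0052936 , -0.00043093,  0.00054053,
       -0.00034459]), 'joint_efforts': array([ 1.64631252e-03, -4.32003415e+01, -2.44696105e+01,  7.19140680e-02,
        5.26721345e-02, -4.11234601e-05]), 'tool_pos': array([ 0.21585729, -0.47829379,  0.29162792]), 'tool_rot': array([-3.14028276e+00, -2.18442818e-04,  4.23791813e-01]), 'contact_force': array([-0.44722968, -0.08255839, -0.0580062 ]), 'torque': array([0.00274982, 0.01607438, 0.04055056]), 'grip_force': 0.0, 'opening': 0.09154875050900094}
```

View pics/top0.png

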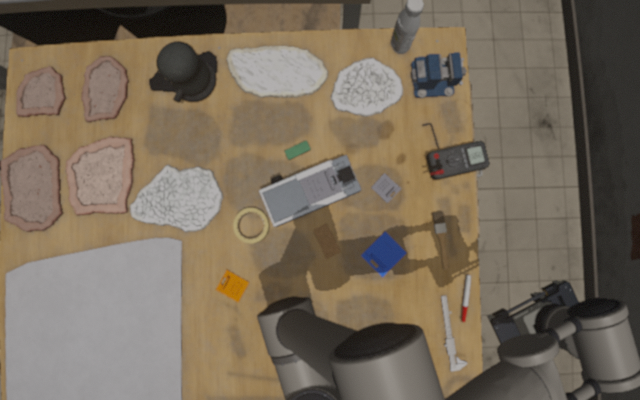

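View pics/side0.png

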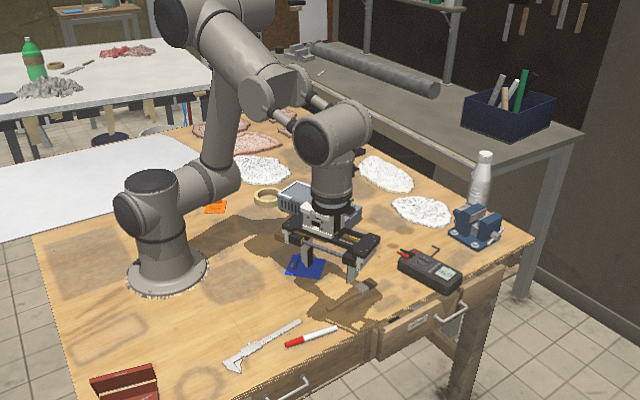

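The top view shows the unit from (262,205) to (358,170). The black tab is at its right end (345,175), so +x of the unit points left in the picture. The wax bar is at (297,150), the tape at (251,226) and the cork block at about (327,240). The side view of the unit is hidden by the arm. I'll zoom in on the top view.

Run:
```python
from h import *
c=load("pics/top0.npy"); im=c["pixels"][130:270,230:420,::-1]
cv2.imwrite("pics/crop0.png",cv2.resize(im,None,fx=4.2,fy=4.2,interpolation=cv2.INTER_CUBIC))
```

```text
(no output)
```

View pics/crop0.png

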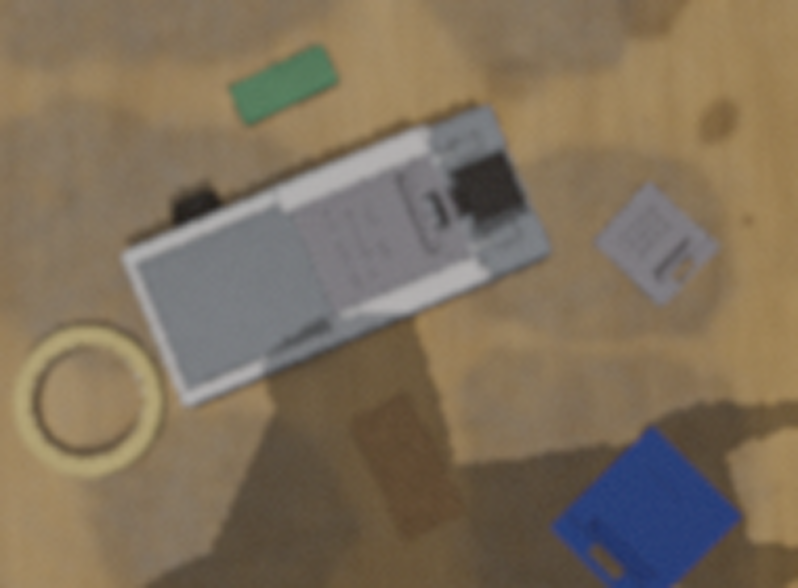

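The crop shows the pad at about (488,190), the stop end from (122,257) to (187,405), the tab end from (490,105) to (550,250) and the rib at about x=425. The spigot, at (195,205), is on the upper side.

Run:
```python
from h import *
c=load("pics/top0.npy"); P=c["pixels"]
m=(P.max(2)<60).astype(np.uint8); m[:160]=0;m[190:]=0;m[:,:332]=0;m[:,365:]=0
n,l,s,ce=cv2.connectedComponentsWithStats(m); i=1+s[1:,4].argmax(); 
box=cv2.boxPoints(cv2.minAreaRect(np.argwhere(l==i)[:,::-1].astype(np.float32)))
print(s[i],ce[i],np.round(cast(c,box,.066)*1e3).tolist()); tab=cast(c,ce[i],.066)[0]
f=lambda *q:cast(c,np.array(q)/4.2+[230,130]-0.4,q and Z)
Z=.067; A=f((122,257),(187,405)); Z=.056; B=f((490,105),(550,250))
a,b=A.mean(0),B.mean(0); x=(a-b)[:2]; L=np.linalg.norm(x); x/=L; 
print("A",A,"B",B,"L",L,"w",np.linalg.norm(A[0]-A[1]),np.linalg.norm(B[0]-B[1]))
print("yaw",np.degrees(np.arctan2(x[1],x[0])),np.degrees(np.arctan2(*( (A[0]-A[1])[1::-1]))), "tab",tab)
y=np.array([-x[1],x[0]]); o=(a+b)[:2]/2-x*.033   # box spans -0.100..0.166
o2=tab[:2]+.078*x
print("origin from box",o,"from tab",o2,"mid line y of tab",(tab[:2]-o)@y)
Z=.088; r=f((402,172),(428,258)); Z=.065
r=f((430,210)); print("rib? in unit", ((cast(c,np.array([[425,215]])/4.2+[230,130],.088)[:,:2]-o2)@np.c_[x,y])*1e3)
```

```text
[338 167  16  15 166] [345.43373494 174.42168675] [[570.0, -68.0, 66.0], [584.0, -105.0, 66.0], [550.0, -117.0, 66.0], [537.0, -80.0, 66.0]]
A [[0.52161429 0.14916094 0.067     ]
 [0.42250068 0.10757251 0.067     ]] B [[ 0.61824331 -0.09819506  0.056     ]
 [ 0.51941188 -0.13515442  0.056     ]] L 0.26345734737506343 w 0.10748537896169308 0.10551609298219199
yaw 111.54971740881966 22.76310039074593 tab [ 0.56065738 -0.09372118  0.066     ]
origin from box [ 0.53256372 -0.02484728] from tab [ 0.53200732 -0.02117345] mid line y of tab -0.0008319262215432006
rib? in unit [[-33.06446329   4.27596787]]
```

```bash
python3 -m inch '{"travel":[[40,-17,0],[80,-34,0],[120,-51,0],[160,-69,0],[200,-86,0],[240,-103,0],[280,-120,0],[320,-138,0],[360,-155,0],[400,-172,0],[440,-190,0],[472,-206,0]],"turn":[-1.45,-2.9,-4.35,-5.8,-7.25,-8.7,-10.15,-11.6,-13.05,-14.5,-16,-17.4],"claw":[1,1,1,1,1,1,1,1,1,1,1,1]}' 10
python3 - <<'E'
from h import *
s=robot.observe(); print(s["tool_pos"],s["tool_rot"],s["opening"],s["qpos"])
E
```

```text
time: 1.3
tool_pos: [0.5626, -0.0946, 0.2917]
tool_rot: [-3.141, -0.0, 1.948]
contact_force: [1.4, -0.6, -0.0]
opening: 0.0019
grip_force: 0.0
[ 0.56261284 -0.09464248  0.29173798] [-3.14126259e+00 -4.72127468e-04  1.94843025e+00] 0.0018609250432382203 [-3.01047797e-01  4.26485947e-01  1.39562774e+00  1.65477051e-04
  1.32003228e+00 -6.78722907e-01]
```

```bash
python3 -m inch '{"travel":[[0,0,30],[0,0,70],[0,0,110],[0,0,133],[0,0,133]],"turn":[0,0,0,0,0],"claw":[1,1,1,1,1]}'
python3 - <<'E'
from h import *
c=grab("side","pics/side1.png"); s=robot.observe(); print(s["tool_pos"],s["contact_force"])
cv2.imwrite("pics/side1c.png",cv2.resize(c["pixels"][150:290,240:430,::-1],None,fx=4.2,fy=4.2,interpolation=cv2.INTER_CUBIC))
grab("top","pics/top1.png")
E
```

```text
time: 1.8
tool_pos: [0.5594, -0.096, 0.1554]
tool_rot: [-3.135, -0.005, 1.942]
contact_force: [0.3, 0.7, 0.6]
opening: 0.0004
grip_force: 0.0
[ 0.56070847 -0.09646428  0.15785457] [-0.36684621  0.09956528  0.46745808]
```

View pics/side1c.png

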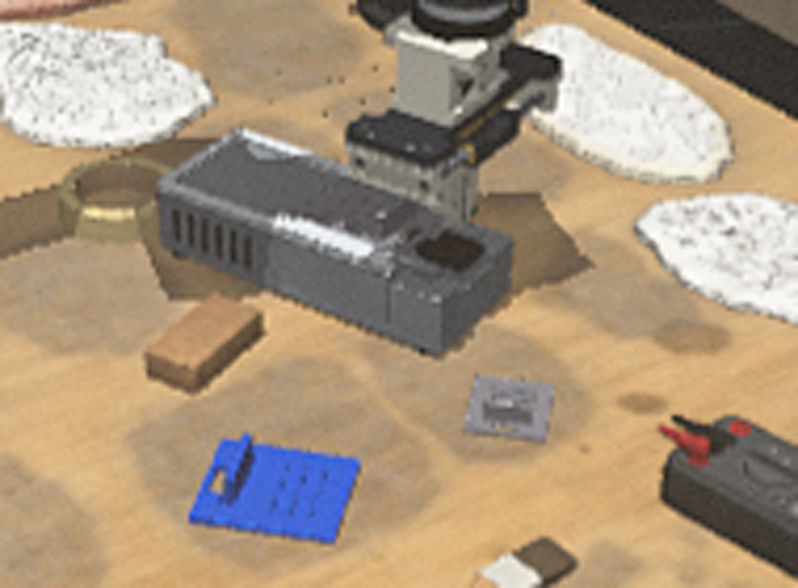

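The side crop shows the pad free at about (447,250) with the closed fingertips just above and behind it, near (450,215). The blue cover and the small grey cover lie apart from the unit. I'll check the pad and tips by casting rays.

Run:
```python
from h import *
c=load("pics/side1.npy"); P=c["pixels"]
m=(P.max(2)<50).astype(np.uint8); m[:203]=0;m[218:]=0;m[:,:336]=0;m[:,360:]=0
n,l,s,ce=cv2.connectedComponentsWithStats(m); i=1+s[1:,4].argmax(); print(s[i],ce[i],cast(c,ce[i],.066), cast(c,np.array([447,250])/4.2+[240,150],.066))
# unit top corners at crop: near-tab end corners z .056, box outline
for q,z in(((513,238),.056),((440,293),.056),((160,185),.067),((240,132),.067)): print(q,cast(c,np.array(q)/4.2+[240,150],z))
T=np.linalg.inv(c["cam_to_world"])
def proj(p):
    q=T[:3,:3]@p+T[:3,3]; s=q[:2]/q[2]; s=s*(1+c["k1"]*(s@s)); return (s*[c["fx"],c["fy"]]+[c["cx"],c["cy"]]-[240,150])*4.2
u=np.array([-.367,.930]);v=np.array([-.93,-.367]);
for a,b in((-9.5,19),(-9.5,-19),(9.5,19),(9.5,-19)): print("tip",proj(np.r_[np.array([.5607,-.0965])+(u*a+v*b)/1e3,.0915]))
```

```text
[339 208   3   3   4] [340.   208.75] [[ 0.53834554 -0.0878894   0.066     ]] [[ 0.55265204 -0.10273855  0.066     ]]
(513, 238) [[ 0.61543605 -0.10438966  0.056     ]]
(440, 293) [[ 0.5225219  -0.13489323  0.056     ]]
(160, 185) [[0.41948087 0.09729067 0.067     ]]
(240, 132) [[0.5180295  0.13596895 0.067     ]]
tip [449.50580857 229.15724166]
tip [475.79580679 207.51012559]
tip [427.77012125 221.41585004]
tip [454.28729934 200.03137658]
```

```bash
python3 -m inch '{"travel":[[0,0,12],[0,0,22],[0,0,27],[0,0,30],[0,0,32],[0,0,32],[0,0,32],[0,0,32]],"turn":[0,0,0,0,0,0,0,0],"claw":[1,1,1,1,1,1,1,1]}'
python3 - <<'E'
from h import *
c=grab("side","pics/side2.png"); s=robot.observe(); print(s["tool_pos"],s["contact_force"])
a=c["pixels"][150:290,240:430,::-1];
t=grab("top","pics/top2.png")["pixels"][130:230,250:370,::-1]
z=lambda a:cv2.resize(a,(400,300),interpolation=cv2.INTER_CUBIC)
cv2.imwrite("pics/both2.png",np.hstack([z(a),z(t)]))
E
```

```text
time: 2.7
tool_pos: [0.5614, -0.0967, 0.1275]
tool_rot: [3.142, 0.0, 1.942]
contact_force: [-1.9, 0.3, 4.0]
opening: 0.0006
grip_force: 1.7
[ 0.561444   -0.09672061  0.12744279] [-2.09167613  0.12143126  3.75818241]
```

View pics/both2.png

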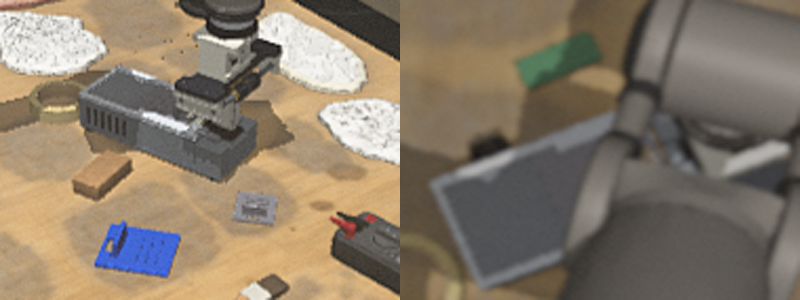

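The fingertips are on the pad (side half, around (225,125)) with 4 N, and the travel so far is about 4.6 mm. The cover's state can't be seen in either half, so I'll press a little more.

```bash
python3 -m inch '{"travel":[[0,0,1],[0,0,2],[0,0,3],[0,0,3],[0,0,3]],"turn":[0,0,0,0,0],"claw":[1,1,1,1,1]}'
python3 - <<'E'
from h import *
c=grab("side","pics/side3.png"); a=load("pics/side1.npy")["pixels"]; b=c["pixels"]
z=lambda a:cv2.resize(a[175:235,265:375,::-1],None,fx=7,fy=5,interpolation=cv2.INTER_CUBIC)
cv2.imwrite("pics/cmp3.png",np.vstack([z(a),z(b)]))
E
```

```text
time: 3.3
tool_pos: [0.5616, -0.0967, 0.1246]
tool_rot: [3.141, 0.0, 1.942]
contact_force: [-3.0, -1.0, 7.5]
opening: 0.0007
grip_force: 3.6
```

View pics/cmp3.png

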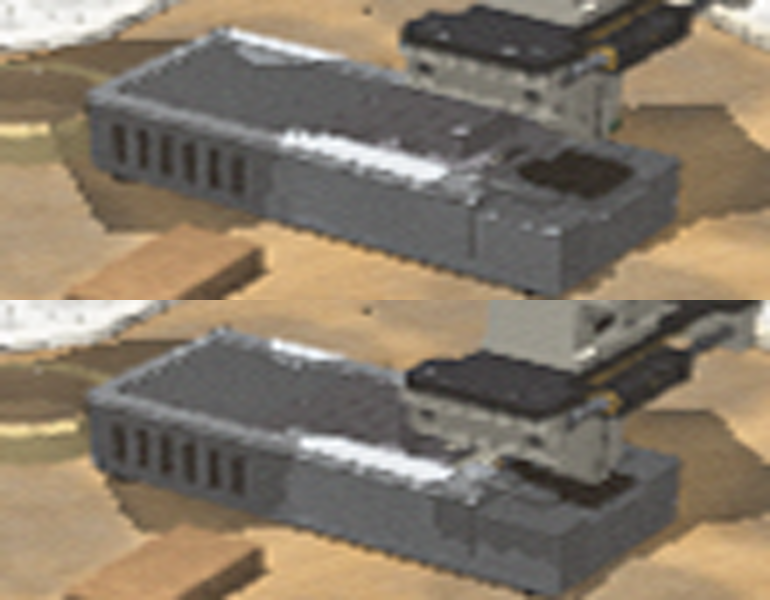

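```bash
python3 -m inch '{"travel":[[0,0,-10],[0,0,-17],[0,0,-17],[8,0,-17],[16,0,-17],[24,0,-17],[30,0,-17],[34,0,-17],[38,0,-17],[42,0,-17],[42,0,-17],[42,0,-17]],"turn":[0,0,0,0,0,0,0,0,0,0,0,0],"claw":[1,1,1,1,1,1,1,1,1,1,1,1]}'
python3 - <<'E'
from h import *
c=grab("side","pics/side4.png"); b=c["pixels"]
cv2.imwrite("pics/c4.png",cv2.resize(b[165:235,265:375,::-1],None,fx=7,fy=7,interpolation=cv2.INTER_CUBIC))
E
```

```text
time: 4.55
tool_pos: [0.5463, -0.0576, 0.1412]
tool_rot: [3.141, 0.0, 1.942]
contact_force: [-0.3, -1.1, 0.1]
opening: 0.0007
grip_force: 0.0
```

View pics/c4.png

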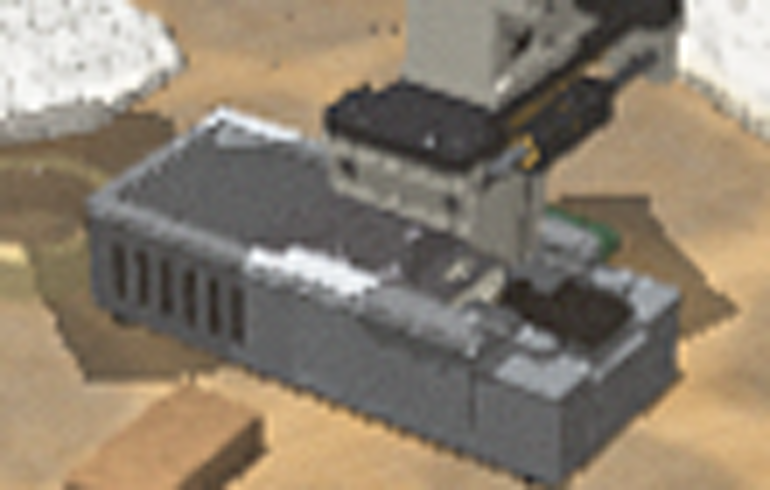

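The fingers stand just behind the rib, which is at about (470,280), and there is no contact force. I'll advance gently to find contact.

```bash
python3 -m inch '{"travel":[[3,0,0],[6,0,0],[9,0,0],[12,0,0],[15,0,0],[18,0,0]],"turn":[0,0,0,0,0,0],"claw":[1,1,1,1,1,1]}'
```

```text
time: 5.2
tool_pos: [0.5396, -0.0405, 0.1412]
tool_rot: [-3.142, 0.0, 1.942]
contact_force: [-0.9, -0.8, 0.2]
opening: 0.0004
grip_force: 0.0
```

```bash
python3 -m inch '{"travel":[[5,0,0],[10,0,0],[16,0,0],[22,0,0],[28,0,0],[34,0,0],[40,0,0],[46,0,0],[52,0,0],[57,0,0],[61,0,0],[64,0,0]],"turn":[0,0,0,0,0,0,0,0,0,0,0,0],"claw":[1,1,1,1,1,1,1,1,1,1,1,1]}'
python3 - <<'E'
from h import *
c=grab("side","pics/side5.png"); b=c["pixels"]
cv2.imwrite("pics/c5.png",cv2.resize(b[165:235,265:375,::-1],None,fx=7,fy=7,interpolation=cv2.INTER_CUBIC))
E
```

```text
time: 6.4
tool_pos: [0.5164, 0.0192, 0.1412]
tool_rot: [3.142, 0.0, 1.942]
contact_force: [0.4, -0.4, 0.1]
opening: 0.0006
grip_force: 0.4
```

View pics/c5.png

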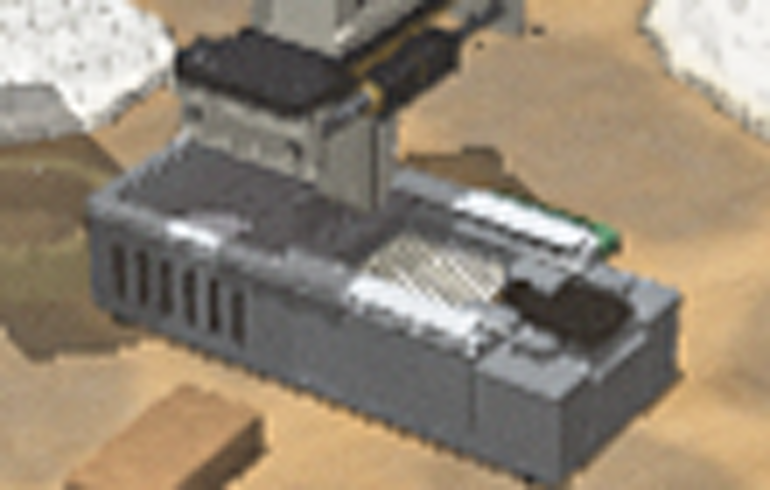

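The cover is sliding and the pleated filter is exposed at (430,270). I estimate the cover at x ≈ 85 mm, so I'll push on until contact with the stop.

```bash
python3 -m inch '{"travel":[[3,0,0],[6,0,0],[9,0,0],[12,0,0],[14,0,0],[16,0,0],[18,0,0],[18,0,0]],"turn":[0,0,0,0,0,0,0,0],"claw":[1,1,1,1,1,1,1,1]}'; python3 -m inch '{"travel":[[1,0,0],[2,0,0],[3,0,0],[3,0,0]],"turn":[0,0,0,0],"claw":[1,1,1,1]}'
```

```text
time: 7.25
tool_pos: [0.5098, 0.0359, 0.1412]
tool_rot: [-3.141, -0.0, 1.942]
contact_force: [-0.3, -0.3, -0.0]
opening: 0.0007
grip_force: 0.0
time: 7.65
tool_pos: [0.5088, 0.0385, 0.1412]
tool_rot: [3.142, 0.0, 1.942]
contact_force: [0.1, -0.3, -0.3]
opening: 0.0009
grip_force: 0.1
```

```bash
python3 -m inch '{"travel":[[-10,0,0],[-20,0,0],[-25,0,-20],[-30,0,-60],[-50,0,-100],[-90,0,-130],[-130,0,-130],[-170,0,-130],[-210,0,-130],[-250,0,-130],[-290,0,-130],[-290,0,-130]],"turn":[0,0,0,0,0,0,0,0,0,0,0,0],"claw":[1,1,1,1,1,1,1,1,1,1,1,1]}'
python3 - <<'E'
from h import *
a=grab("side","pics/side6.png")["pixels"][165:235,265:375,::-1]
t=grab("top","pics/top6.png")["pixels"][140:240,240:370,::-1]
z=lambda a:cv2.resize(a,(400,300),interpolation=cv2.INTER_CUBIC)
cv2.imwrite("pics/both6.png",np.hstack([z(a),z(t)]))
E
```

```text
time: 8.85
tool_pos: [0.6143, -0.2376, 0.2699]
tool_rot: [-3.141, 0.001, 1.937]
contact_force: [-0.3, 0.6, -0.6]
opening: 0.0005
grip_force: 0.0
```

View pics/both6.png

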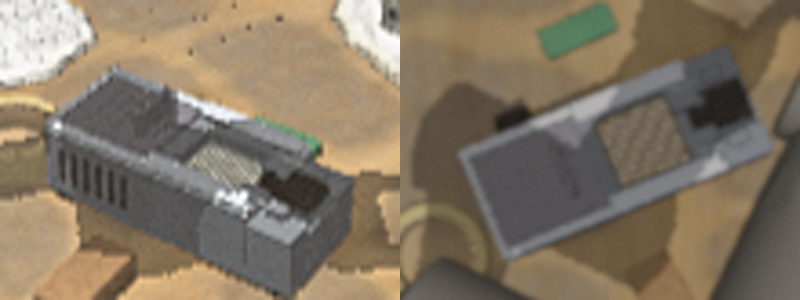

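The filter opening is fully uncovered (top half, 600–688 × 95–185). The cover lies flat against the stop end between the rails. I'll check the cover's rear edge with a colour profile along the centreline.

Run:
```python
from h import *
c=load("pics/top6.npy"); P=c["pixels"].astype(float)
T=np.linalg.inv(c["cam_to_world"]); u=np.array([-.367,.930]);v=np.array([-.93,-.367]);o=np.array([.532,-.0235])
def px(a,b,z):
    q=T[:3,:3]@np.r_[o+(u*a+v*b)/1e3,z]+T[:3,3]; s=q[:2]/q[2]; s=s*(1+c["k1"]*(s@s)); return s*[c["fx"],c["fy"]]+[c["cx"],c["cy"]]
for a in range(24,172,4):
    r=[]
    for b in(-30,-20,20,30):
        q=px(a,b,.062).astype(np.float32); r.append(cv2.getRectSubPix(P.astype(np.float32),(1,1),(float(q[0]),float(q[1])))[0,0])
    r=np.array(r); print(a,np.round(r[:,2]-r[:,0]).astype(int),np.round(r.mean(1)).astype(int))
```

```text
24 [-21 -29 -24 -26] [ 90 101 107  93]
28 [-22 -29 -25 -26] [ 82 106 105  90]
32 [-23 -26 -28 -28] [ 78 107 102  90]
36 [-21 -29 -25 -26] [ 79  99 100  92]
40 [-10 -19 -17 -18] [77 84 83 81]
44 [ 4 -1  1  0] [94 79 78 77]
48 [7 3 3 5] [113  83  83  81]
52 [7 3 4 4] [120  83  83  82]
56 [6 2 3 3] [117  86  80  82]
60 [2 1 1 1] [120 103  81  84]
64 [ 1  1 -1  0] [125 114  84  84]
68 [2 0 0 0] [124  99  84  85]
72 [ 1 -1  0  0] [117  84  83  83]
76 [ 1 -1  0 -1] [99 75 79 83]
80 [ 0 -1 -2  0] [82 72 71 85]
84 [-1  0 -1  1] [77 79 76 83]
88 [-1  0 -1  0] [80 81 81 84]
92 [-1  0  0  0] [84 83 84 82]
96 [-1 -2  0  0] [84 83 84 84]
100 [-1 -1  0 -1] [83 84 84 83]
104 [ 0 -1  1 -1] [84 83 83 84]
108 [ 0 -2  0  0] [82 84 82 84]
112 [-1 -1  0 -1] [83 82 82 83]
116 [ 0 -1  1  0] [84 83 83 83]
120 [-1  0 -1  1] [83 81 84 84]
124 [-1  0  0  1] [83 82 83 84]
128 [-1  0 -2 -1] [83 83 83 83]
132 [-1  0 -1 -1] [83 82 83 84]
136 [-1 -1  0 -2] [83 83 82 83]
140 [-1 -1  0 -1] [82 83 84 82]
144 [-2  0  0 -1] [84 85 84 83]
148 [-1 -1  0  0] [83 82 82 84]
152 [-2 -1  0 -1] [81 82 83 83]
156 [2 1 1 1] [89 88 91 86]
160 [3 3 4 3] [112 111 112 108]
164 [-2 -3 -3 -8] [109 106 111 108]
168 [-21 -21 -21 -29] [83 83 83 86]
```

The cover's rear edge is at about 58 mm, which puts the cover at x ≈ 108 mm. It is square between the rails and within tolerance.

```bash
python3 -c "
from cell import robot
print(robot.hand_in())"
```

```text
the job is handed in; nothing more can be done
None
```

I pressed the snap tab to release the cover, then pushed it by its rib to about 108 mm; it lies flat between the rails, clear of the opening, and the job is handed in (no verdict was shown).

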